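Re-hang the lift-off guard flap on the other trimming station

TASK

The lift-off guard flap hangs on one of the two edge-trimming stations: move it to the empty one. Squeeze its sprung hinge bolt back, lift the flap off, lower it gently between the other station's hinge ears with the bolt still held back until you feel it resting in both seats (hinge heights are set by hand, so go by feel and never press hard), then let the bolt spring fully into its hole and leave the flap hanging there. Leave everything else lying where it is.

Things in the scene. Friction and masses are not known exactly. Their poses are not given: they have to be found in the camera images.
- grip (a point): Squeezing point of the guard flap, on its middle plane 36 mm above the hinge axis. Axes of all flap entries: y along the hinge towards the bolt end, z up, x through the plate. Two dark steel blocks, 10 mm (y) x 22 mm (x), stand 16 to 54 mm above the axis: fixed post, outer face at y = -21 mm; bolt's knob, outer face at y = 33 mm at rest, 21 mm squeezed. Grip both across y.
- flap: The guard flap, origin as flap_axis: aluminium plate with a clear window, 80 mm wide, 5 mm thick, from 5 to 90 mm below the axis, under an aluminium tube 18 mm thick and 120 mm long on the axis; 0.25 to 0.45 kg. The grip that squeezes the bolt also carries the flap. When hung it can slide 3 mm either way along y.
- flap_axis (a point): Middle of the flap's tube, on the hinge axis, 36 mm below grip. A plain steel pin, 10 mm thick and 18 mm long, sticks out of the tube's -y end, the sprung bolt (9 mm thick) out of its +y end.
- bolt_end (a point): Middle of the tube's +y end face, 60 mm from the tube's middle, where the sprung bolt comes out.
- bolt (a joint): How far the sprung bolt is squeezed back: 0 = fully out (sticks 12 mm out of the tube's end), 0.012 m = fully back, flush with the tube's end (a hard stop). The spring pushes with 5 N when out, 8 N when fully back.
- station_a: Trimming station where the flap hangs at the start; both are alike. Grey base 175 mm wide, two uprights (inner faces 47.5 mm from the middle) carrying the steel hinge; 57 mm behind the axis starts a white cutter housing, topped by a motor and pipe stub, 130 mm high. Origin on the table under the middle of the hinge axis: x to the housing, y to the bolt ear, z up. Axis 120 mm above the table.
- bench_b (a point): Point on the table under the middle of the empty station's hinge (its origin). The hinge, same on both: at +y an upright ear (inner face at y = 63 mm, 17 mm above the axis) with a 12 mm hole on the axis, inside it (y 46 to 63 mm) an open V seat for the tube; at y = -63 to -73 mm an open V notch for the plain pin. The V's guide from 13 mm either side.
- station_b: The other, empty trimming station, alike in all but one thing: its hinge height is set by hand and not measured, so the hinge axis, with ears and seats, lies anywhere from 106 to 134 mm above the table. Origin and axes as for station_a. The hinge is rigid: lower slowly and stop at about 3 N of contact.
- foot: Bystander: black plastic cabinet foot, 48 mm wide, 62 mm high; origin under its centre.
- offcut: Bystander: white board offcut with wooden edges, 150 x 46 x 19 mm, flat on the table, long along its x; origin under its centre.
- edging: Bystander: roll of wood edging, 90 mm across, 22 mm high; origin under its centre.
- glue: Bystander: white glue bottle, 54 mm across, 130 mm high; origin under its centre.
- driver: Bystander: screwdriver lying on the table, long along its x.
- brush: Bystander: brush lying on the table, long along its x.
- runner: Bystander: steel drawer runner, 200 x 34 x 12 mm, lying flat, long along its x.
Not all that is in view belongs to the job. What is shaped like the station_a but purple is not meant.

How it is judged:
On the way, in this order (a step that is already met when the one before it is completed fails the run):
1. the bolt is squeezed back, with the flap still in its old hinge (value of joint bolt above 0.009 m and z of flap_axis in the frame of station_a below 0.126 m), for 0.1 s.
2. the flap is lifted clear of its old hinge (z of flap_axis in the frame of station_a above 0.16 m), for 0.1 s.
3. the flap rests in the other station's seats with the bolt still squeezed back (value of joint bolt above 0.008 m and contact force between flap and station_b above 1 N and horizontal distance between flap_axis and station_b below 0.008 m and z of flap_axis in the frame of station_b below 0.14 m), for 0.1 s.
At the end, for the whole second after the job is handed in: The flap hangs at rest in the empty station's hinge: bolt within 3 mm of fully out, at the bolt ear; tube's middle within 7 mm of the hinge's middle along and across and 100 to 140 mm above the station's foot; tube within 0.06 rad of the hinge line, flap within 0.35 rad of plumb (value of joint bolt below 0.003 m and x of flap_axis in the frame of station_b between -0.007 and 0.007 m and y of flap_axis in the frame of station_b between -0.007 and 0.007 m and z of flap_axis in the frame of station_b between 0.1 and 0.14 m and y of bolt_end in the frame of station_b above 0.05 m and angle between the y axis of flap_axis and the y axis of station_b, either way round below 0.06 rad and angle between flap_axis's own z axis and vertical below 0.35 rad and linear speed of flap below 0.02 m/s); the robot touches nothing.
It fails at once if the flap is forced into the new hinge (contact forces on that station add up to over 25 N) (contact force between flap and station_b above 25 N).
It fails at once if a bystander is shifted by more than 3 cm (distance of any of foot, offcut, edging, glue, driver, brush, runner from where it was at the start of the episode above 0.03 m).
It also fails if it takes over 51 s, if anything falls off the work surface, if the arm or the gripper's body presses on something with over 40 N, if the wrist force passes 120 N, or if a joint passes its speed limit or range.

ROBOT

A 6-joint arm with a two-finger parallel gripper is mounted at the origin on the work surface. World frame = base frame: x ahead of the robot, y to its left, z up, the work surface at z = 0. Lengths are in m, angles in rad, forces in N, time in s.
With the tool pointing down it reaches from about 0.35 to 0.975 m from the base axis. Payload 4.9 kg.
Tool frame: the origin (TCP) lies on the mounting face of the last link; the fingertips stand env.tcp_to_tips ahead of it and the grasp point (between the pads) lies 155 mm ahead of it (env.tcp_to_tips is the distance from the TCP to the fingertips, in m); z points along the fingers, y is the direction in which the jaws open and shut (so a half turn about z gives the same grasp; the last joint's range is limited). The gripper opens to 85 mm and grips with 20 to 120 N. Pads are 22 mm wide; open, the fingers measure 114 mm over their backs; the gripper's body (76 mm by 85 mm) begins 54 mm behind the grasp point. The pads swing forward as they close: fully open they stand 13 mm farther back than shut.
Start: joints at [-1.271, 0.053, 1.613, -0, 1.476, -0.119], TCP at [0.254, -0.571, 0.405] pointing down, gripper open.
Joint ranges: [-3.01, 3.01], [-1.01, 2.22], [0.06, 2.58], [-1.02, 4.17], [0.09, 2.62], [-3.14, 3.14]. Speed limits (rad/s): [2.57, 2.57, 3.14, 3.14, 3.14, 3.14].

INTERFACE

Orientations are given as a unit quaternion [w, x, y, z].
In Python, from workcell import env gives the robot as it stands. The module is installed in compiled form; this text tells all that it offers.
- The arm moves only by the shell command python3 -m handwheel 'ROWS' [FORCE]. ROWS is JSON, a list that holds one entry, the list of rows, each a list of 5 numbers: the shift along the world's x, y, z in mm, then the turn about the world's z in degrees, then the closure, from -1 (fully open) to 1 (shut). In form: [[[x, y, z, spin, gripper], ...]]. A call has 1 to 20 rows; each row is the pose to reach, as a shift and turn from the pose commanded when the call began; what a row does not reach only later rows make up. A row lasts 1/8 s, in which the tool goes at most 62.5 mm and 10.7 degrees, less where a joint would pass 70% of its speed; a pose out of reach is approached as far as the arm can. A call with a gripper value outside its range is refused whole. The fingers move at their own pace and stop on an object; FORCE is the grip in N (left out, the last holds). Time passes only in rows, so rows that repeat a pose let the fingers close. It gives the time, the measured TCP pose, the force and the opening at its end, in the units of the state.
- env.get_obs(): the state, without advancing time (a new reading comes with each control period).
- env.snapshot(name): name is "scene" or "top"; returns a dict with "frame" (384x512x3 uint8, red, green, blue), "K" (3x3 intrinsics, pixels), "position" and "rotation" of the camera in the world. Camera axes: x right, y up, looking along -z (the intrinsics and any distortion apply to the point x, -y, -z); pixel columns grow to the right and rows downward; lengths in m; the calibration is good to about 2 mm. A picture is of the moment at which its call begins. There is no depth.
- env.close_job(): hands the job in, once; it reports no verdict.
The state is a dict: "clock": time; "joints": joint angles; "qd": joint speeds; "joint_efforts": joint torques, N m; "position": TCP position; "tool_rot": TCP orientation; "wrist_force": force on the tool from outside, world axes, zero at the start; "moment": the same for the moment, N m; "gripper_width": finger opening in m.
Only numpy, scipy, OpenCV 4.12 (cv2) and the standard library are available. Lean on these libraries where they do the work, as an engineer would, in place of code of your own. Each camera call takes 0.05 s, during which the arm holds its last target.

## Working session

There is one attempt and no reset: what is moved stays moved. The work goes in short steps, Python scripts to look and compute and a shell command to move; the robot and the scene stay as the last step left them, time stands still between calls to the robot, and variables do not carry over. Pictures are saved under pics/ and viewed, and the job is handed in when it is done.

```bash
mkdir -p pics; cat > h.py <<'E'
import numpy as np, cv2
from workcell import env
def snap(n,save):
    s=env.snapshot(n); cv2.imwrite('pics/'+save+'.png',s['frame'][:,:,::-1]); np.savez('pics/'+save+'.npz',**{k:np.array(v) for k,v in s.items()}); return s
E
python3 - <<'E'
from h import *
for n in('scene','top'):
    s=snap(n,n+'0'); print({k:np.round(v,4).tolist() for k,v in s.items() if k!='frame'})
print(env.get_obs(),env.tcp_to_tips)
E
```

```text
{'K': [[469.4037, 0.0, 253.3779], [0.0, 469.4037, 190.6394], [0.0, 0.0, 1.0]], 'position': [1.3098, 0.2972, 1.1898], 'rotation': [0.5435, 0.1866, 0.2651, 0.7743]}
{'K': [[397.7888, 0.0, 252.546], [0.0, 397.7888, 192.5569], [0.0, 0.0, 1.0]], 'position': [0.3078, -0.0015, 1.2658], 'rotation': [0.7091, 0.0647, -0.0703, -0.6987]}
{'clock': 0.1, 'joints': array([-1.27097245e+00,  5.33114350e-02,  1.61414845e+00,  4.44188171e-06,
        1.47603555e+00, -1.18994760e-01]), 'qd': array([-0.00144978, -0.00066198, -0.00401657, -0.00188901, -0.0005406 ,
       -0.00130757]), 'joint_efforts': array([ 3.64794369e-04, -3.94906175e+01, -3.71362388e+01, -7.60941748e-05,
        3.94882460e-03, -1.29594920e-05]), 'position': array([ 0.25410768, -0.5707465 ,  0.40357782]), 'tool_rot': array([-9.47703948e-04,  9.78153479e-01,  2.07881856e-01, -8.37006443e-05]), 'wrist_force': array([-0.46036655,  0.77402373, -0.23104481]), 'moment': array([-0.03708357,  0.02937163,  0.04810849]), 'gripper_width': 0.08484137575490601} 0.1734
```

View pics/scene0.png

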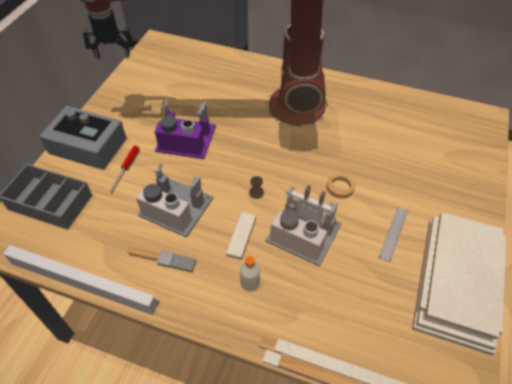

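View pics/top0.png

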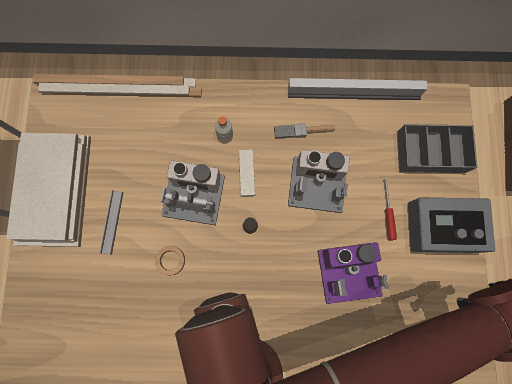

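```bash
python3 - <<'E'
import cv2,numpy as np
t=cv2.imread('pics/top0.png');s=cv2.imread('pics/scene0.png')
R=lambda a:cv2.resize(a,(400,300),interpolation=cv2.INTER_CUBIC)
# x,y crops 80x60
o=np.vstack([np.hstack([R(t[158:227,150:242]),R(t[144:213,278:370])]),np.hstack([R(s[182:266,250:362]),R(s[160:244,122:234])])])
cv2.imwrite('pics/crops.png',o)
E
```

```text
(no output)
```

View pics/crops.png

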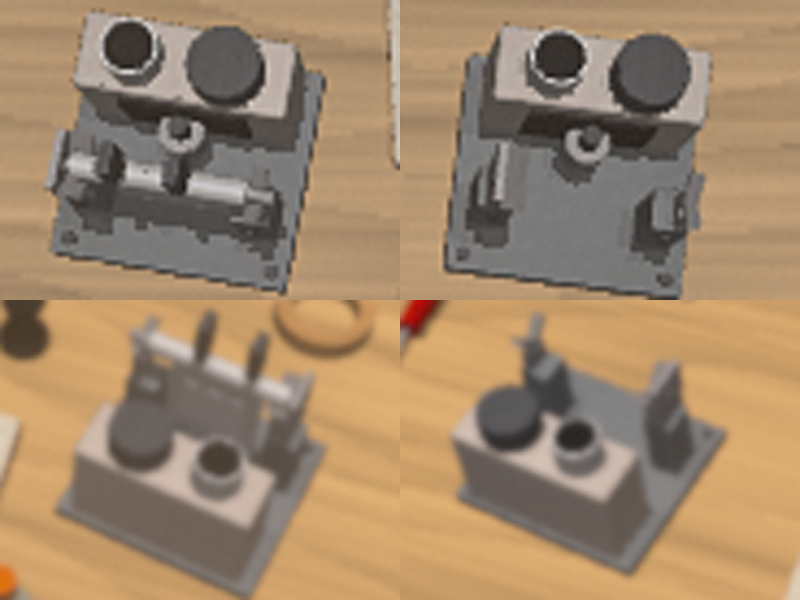

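```bash
python3 - <<'E'
import cv2,numpy as np
t=cv2.imread('pics/top0.png');s=cv2.imread('pics/scene0.png')
for n,im,x,y in(('At',t,148,155),('Bt',t,274,145),('As',s,258,180),('Bs',s,130,165)):
    c=cv2.resize(im[y:y+72,x:x+96],(768,576),interpolation=cv2.INTER_CUBIC)
    for k in range(0,96,10): cv2.putText(c,str(x+k),(k*8,10),0,.35,(0,0,255)); cv2.line(c,(k*8+4,12),(k*8+4,18),(0,0,255))
    for k in range(0,72,10): cv2.putText(c,str(y+k),(0,k*8+8),0,.35,(0,0,255))
    cv2.imwrite(f'pics/{n}.png',c)
E
```

```text
(no output)
```

View pics/At.png

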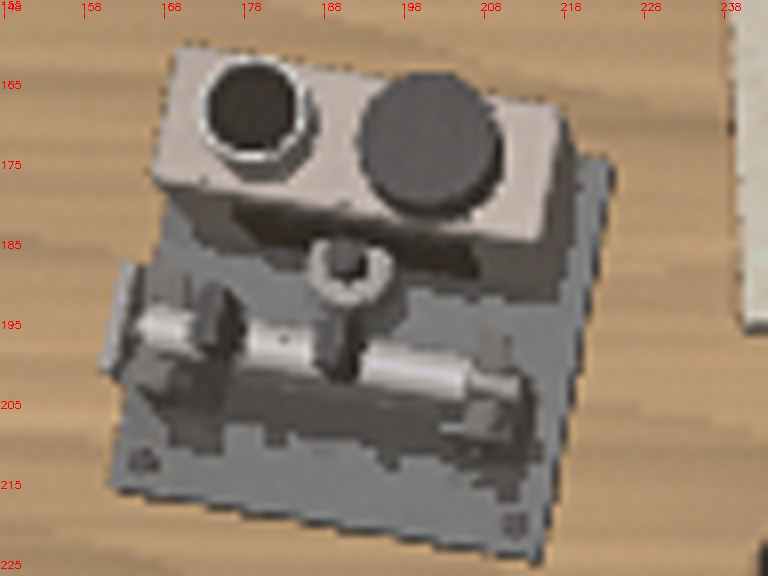

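View pics/Bt.png

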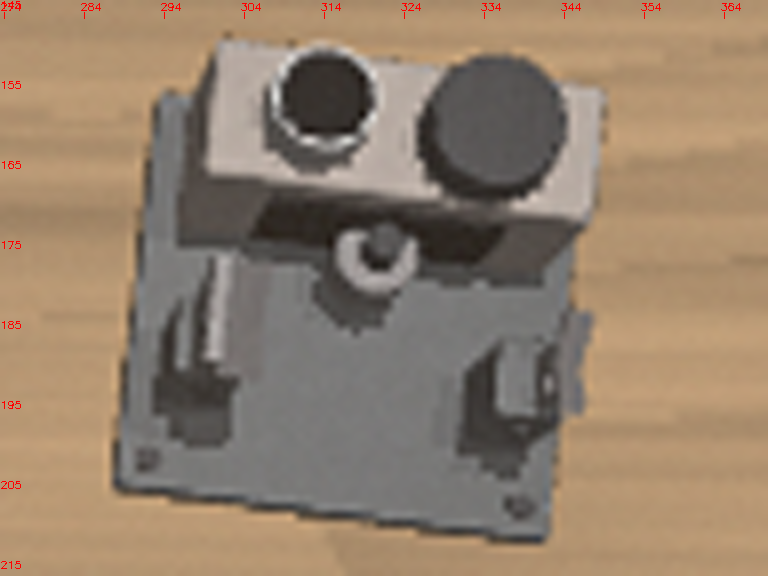

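View pics/As.png

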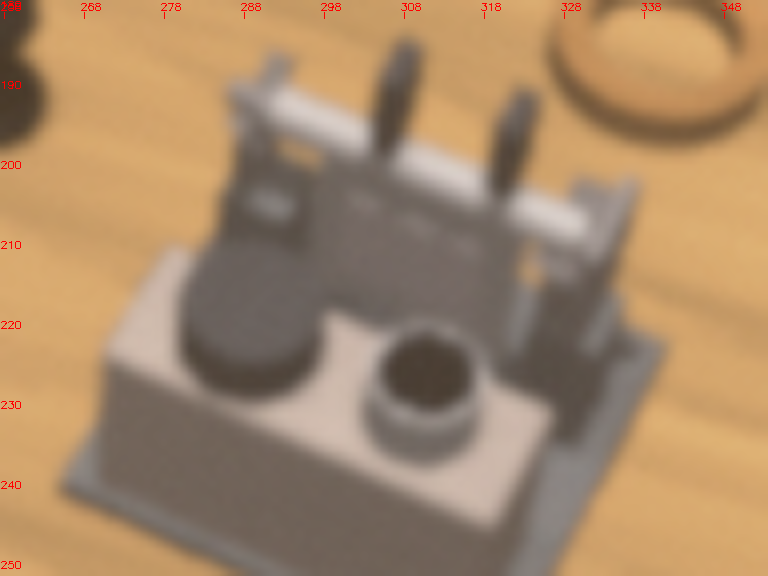

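View pics/Bs.png

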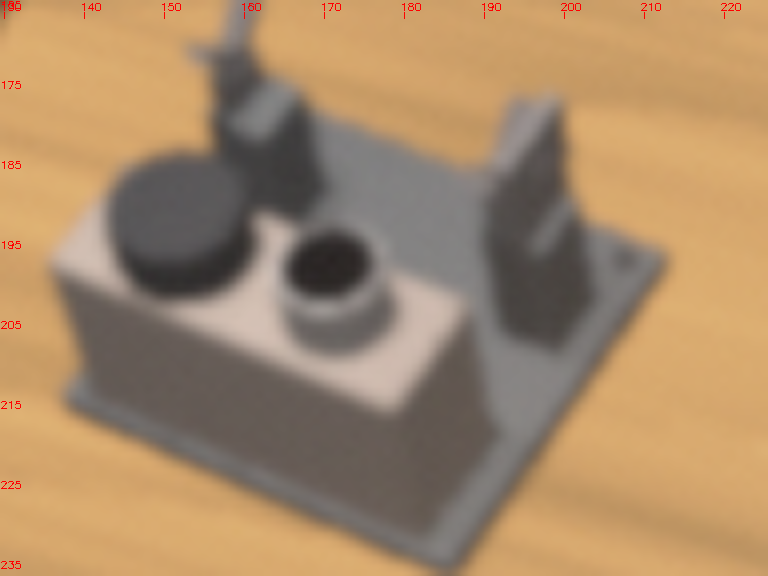

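```bash
cat >> h.py <<'E'
from scipy.spatial.transform import Rotation as Ro
def cam(f):
    d=np.load('pics/'+f+'.npz'); q=d['rotation']
    M=q if q.shape==(3,3) else Ro.from_quat(np.r_[q[1:],q[0]]).as_matrix()
    return d['K'],M,d['position']
def ray(f,uv):
    K,M,p=cam(f); v=np.linalg.solve(K,np.r_[uv,1.]); v=M@(v*[1,-1,-1]); return p,v/np.linalg.norm(v)
def onz(f,uv,z):
    p,v=ray(f,uv); return p+v*(z-p[2])/v[2]
def proj(f,P):
    K,M,p=cam(f); c=M.T@(np.asarray(P)-p); c=c*[1,-1,-1]; u=K@c; return u[:2]/u[2]
def tri(a,ua,b,ub):
    p,v=ray(a,ua);q,w=ray(b,ub)
    s=np.linalg.lstsq(np.c_[v,-w],q-p,rcond=None)[0]; A=p+s[0]*v;B=q+s[1]*w
    return (A+B)/2,np.linalg.norm(A-B)
E
python3 - <<'E'
from h import *
np.set_printoptions(precision=4,suppress=True)
P={'A base F+':((161.8,215.4),(340.9,223.5)),'A hF+':((167.4,177.9),(327,231.5)),'A hB+':((170.9,160.6),(319.5,245.9)),'A hB-':((218,167.9),(271.1,224.4)),'A hF-':((215.5,185),(279.5,210.6)),
'B base F+':((288.5,205.7),(213.1,197.2)),'B hF+':((300.25,166.5),(188.5,202.5)),'B hB+':((301.75,149.75),(178.75,216.6)),'B hB-':((349.6,156),(136.5,198.1)),'B hF-':((347.1,172.5),(143.1,190.6))}
for k,(a,b) in P.items(): print(k,*tri('top0',a,'scene0',b))
for k,uv,f in(('A F+',(161.8,215.4),'top0'),('A F-',(215.3,223.8),'top0'),('A B-',(224.5,175),'top0'),('B F+',(288.5,205.7),'top0'),('B F-',(342.5,211.7),'top0'),('B B+',(294.2,156.9),'top0'),
 ('B s F+',(213.1,197.2),'scene0'),('B s B+',(186.9,235),'scene0'),('B s B-',(138.75,214.2),'scene0'),('A s F+',(340.9,223.5),'scene0'),('A s B-',(266.1,240.8),'scene0')):
  print(k,onz(f,uv,.01))
E
```

```text
A base F+ [0.4731 0.278  0.0058] 8.80331550112545e-05
A hF+ [0.5753 0.2487 0.0947] 0.0014520295776464392
A hB+ [0.6287 0.2409 0.0969] 0.0021530723507520552
A hB- [0.6079 0.0967 0.0985] 0.000932212696583962
A hF- [0.5549 0.1034 0.0979] 0.0024824749802594423
B base F+ [ 0.511  -0.1259  0.0031] 0.000200083170110204
B hF+ [ 0.6165 -0.1522  0.0975] 0.001261535786789898
B hB+ [ 0.67   -0.1577  0.096 ] 0.0007297938661751308
B hB- [ 0.6523 -0.303   0.0956] 0.002786709624901494
B hF- [ 0.6074 -0.304   0.0747] 0.007388567502567988
A F+ [0.4726 0.2771 0.01  ]
A F- [0.4484 0.1067 0.01  ]
A B- [0.6074 0.0819 0.01  ]
B F+ [ 0.5099 -0.1254  0.01  ]
B F- [ 0.4932 -0.2978  0.01  ]
B B+ [ 0.672  -0.1446  0.01  ]
B s F+ [ 0.5156 -0.1234  0.01  ]
B s B+ [ 0.6715 -0.1418  0.01  ]
B s B- [ 0.6532 -0.3121  0.01  ]
A s F+ [0.4761 0.278  0.01  ]
A s B- [0.6107 0.0855 0.01  ]
```

```bash
python3 - <<'E'
from h import *
np.set_printoptions(precision=4,suppress=True)
for n,a,b in(('-',(206.75,202.25),(292,192.9)),('+',(165.1,195.6),(331.75,207.75)),('post top',(148+338/8,155+315/8),(258+407/8,180+50/8)),('knob top',(148+215/8,155+300/8),(258+522/8,180+100/8))):
  print(n,*tri('top0',a,'scene0',b))
d={}
for n,yaw,T,S in(('A',-8.1,dict(a=(161.8,215.4),b=(215.3,223.8),c=(167.4,177.9),d=(215.5,185),e=(170.9,160.6),f=(218,167.9)),dict(c=(327,231.5),e=(319.5,245.9),f=(271.1,224.4))),
  ('B',-6,dict(a=(288.5,205.7),b=(342.5,211.7),c=(300.25,166.5),d=(347.1,172.5),e=(301.75,149.75),f=(349.6,156)),dict(c=(188.5,202.5),e=(178.75,216.6),f=(136.5,198.1)))):
  for f,D in(('top0',T),('scene0',S)):
    p={k:onz(f,v,.006 if k in'ab' else .097) for k,v in D.items()}
    for k1,k2 in('ab','cd','ef'):
      if k1 in p and k2 in p:
        v=p[k1]-p[k2];print(n,f,k1+k2,'mid',(p[k1]+p[k2])[:2]/2,'yaw',np.degrees(np.arctan2(-v[0],v[1])),'len',np.hypot(*v[:2]))
E
```

```text
- [0.4987 0.1236 0.1208] 0.0008294692496778111
+ [0.5155 0.2443 0.1269] 0.001293750881974444
post top [0.5089 0.1669 0.1823] 0.006547793934144742
knob top [0.5142 0.2096 0.1795] 0.005481825483615398
A top0 ab mid [0.461  0.1925] yaw -8.080864825421502 len 0.17272072552098172
A top0 cd mid [0.5652 0.1749] yaw -7.659539838685957 len 0.1465450038228164
A top0 ef mid [0.6187 0.1681] yaw -8.131901172077624 len 0.14491986648674066
A scene0 ef mid [0.6176 0.1694] yaw -8.458401798030543 len 0.146665867866301
B top0 ab mid [ 0.5022 -0.2123] yaw -5.5437043479486485 len 0.173836331977394
B top0 cd mid [ 0.6087 -0.2238] yaw -6.607066396461958 len 0.1428480767428819
B top0 ef mid [ 0.6611 -0.231 ] yaw -6.795965848780506 len 0.14714454175826713
B scene0 ef mid [ 0.6618 -0.2288] yaw -6.932899980621855 len 0.14488429997445626
```

Candidates: the station at top px (192,190) / scene (305,225) is grey and has the bright tube, post and knob, so it is station_a. The station at top px (320,180) / scene (172,200) is grey with bare ears, so it is station_b. The purple one at top px (350,272) is the decoy. The enlarged crops confirm this. I'm moving above A first.

```bash
python3 - <<'E'
from h import *
o=env.get_obs();q=o['tool_rot'];y=Ro.from_quat(np.r_[q[1:],q[0]]).as_matrix()[:,1];print(np.degrees(np.arctan2(-y[0],y[1]))) 
E
python3 -m handwheel '[[[15,45,30,-2,-1],[30,90,60,-4,-1],[50,140,70,-6,-1],[65,190,70,-8,-1],[80,240,70,-10,-1],[97,290,70,-12,-1],[114,340,70,-15,-1],[130,390,70,-17,-1],[147,440,70,-19,-1],[164,490,70,-21,-1],[180,540,70,-23,-1],[197,590,70,-25,-1],[214,640,70,-27,-1],[230,690,70,-29,-1],[244,730,70,-31,-1],[253,755,70,-32,-1],[253,755,70,-32,-1],[253,755,70,-32,-1]]]' 20
python3 - <<'E'
from h import *
o=env.get_obs();q=o['tool_rot'];y=Ro.from_quat(np.r_[q[1:],q[0]]).as_matrix()[:,1];print(np.degrees(np.arctan2(-y[0],y[1])),o) 
snap('scene','scene1');snap('top','top1')
E
```

```text
-156.00347174397362
clock: 2.35
position: [0.507, 0.1836, 0.4743]
tool_rot: [0.0, 0.998, -0.07, -0.0]
wrist_force: [0.0, -0.0, -0.2]
gripper_width: 0.0854
171.99377142637928 {'clock': 2.35, 'joints': array([ 2.09415021e-01, -1.84906448e-01,  1.72469756e+00, -4.04977454e-04,
        1.60273999e+00,  1.91993391e+00]), 'qd': array([-0.0139365 , -0.01308597,  0.00417571, -0.00031475, -0.00038276,
        0.00358741]), 'joint_efforts': array([ 5.37128337e-01, -2.94606078e+01, -3.80091655e+01,  2.52220739e-02,
       -7.44362158e-03, -8.36135059e-04]), 'position': array([0.50699391, 0.18356528, 0.47428445]), 'tool_rot': array([ 3.23894413e-04,  9.97560118e-01, -6.98108167e-02, -3.95257641e-04]), 'wrist_force': array([ 0.01152162, -0.02828217, -0.17827   ]), 'moment': array([-0.00174549,  0.00697911,  0.00521125]), 'gripper_width': 0.08542938845768273}
```

```bash
python3 -m handwheel '[[[0,0,-40,0,-1],[0,0,-70,0,-1],[0,0,-95,0,-1],[0,0,-100,0,-1],[0,0,-100,0,-1]]]'
python3 - <<'E'
from h import *
a=snap('scene','scene1')['frame'];b=snap('top','top1')['frame']
o=env.get_obs()
g=o['position']+[0,0,-.155];print(g,proj('scene1',g),proj('top1',g))
c=[cv2.resize(x[:,:,::-1],(400,400),interpolation=cv2.INTER_CUBIC) for x in(a[140:240,250:350],b[140:240,140:240])]
cv2.imwrite('pics/c1.png',np.hstack(c))
E
```

```text
clock: 3.08
position: [0.5073, 0.1835, 0.3753]
tool_rot: [-0.0, 0.998, -0.07, 0.0]
wrist_force: [0.3, 0.3, 0.3]
gripper_width: 0.0855
[0.50754764 0.18384673 0.22146859] [315.30869013 178.46219209] [180.53486157 192.34197936]
```

View pics/c1.png

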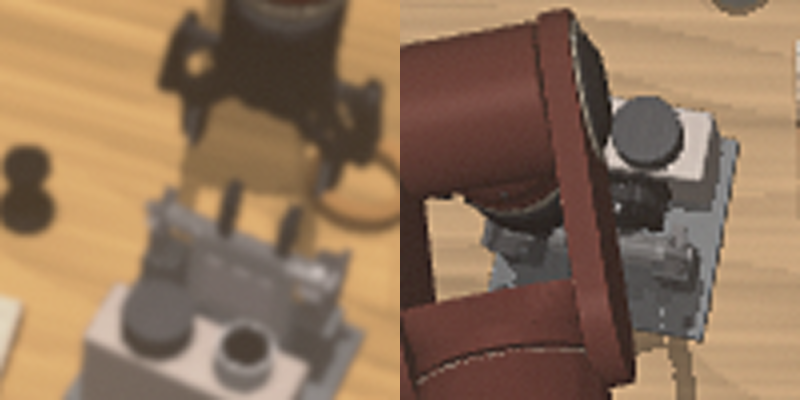

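```bash
python3 -m handwheel '[[[0,0,-30,0,-1],[0,0,-50,0,-1],[0,0,-60,0,-1],[0,0,-62,0,-1],[0,0,-62,0,-1],[0,0,-62,0,-1]]]' 40
python3 - <<'E'
from h import *
a=snap('scene','scene2')['frame'];print(env.get_obs())
cv2.imwrite('pics/c2.png',cv2.resize(a[150:250,250:350,::-1],(600,600),interpolation=cv2.INTER_CUBIC))
E
```

```text
clock: 3.92
position: [0.5075, 0.1841, 0.3137]
tool_rot: [-0.0, 0.998, -0.07, 0.001]
wrist_force: [0.5, 0.2, 1.0]
gripper_width: 0.0851
{'clock': 3.975, 'joints': array([ 2.10129875e-01, -7.70392729e-02,  1.89747935e+00,  9.06922187e-06,
        1.31962756e+00,  1.92061697e+00]), 'qd': array([-0.00125284,  0.00080857,  0.00551255,  0.00026507,  0.00031334,
       -0.00019335]), 'joint_efforts': array([-9.58391829e-04, -3.16548300e+01, -3.50660777e+01,  8.78235392e-05,
       -2.34977902e-03, -5.16209650e-05]), 'position': array([0.50745605, 0.1840991 , 0.31362091]), 'tool_rot': array([-2.14927410e-04,  9.97561434e-01, -6.97897087e-02,  7.31603779e-04]), 'wrist_force': array([-0.45613412, -0.17108046,  0.49256914]), 'moment': array([ 0.00452228, -0.00916464,  0.00456101]), 'gripper_width': 0.08545471978491755}
```

View pics/c2.png

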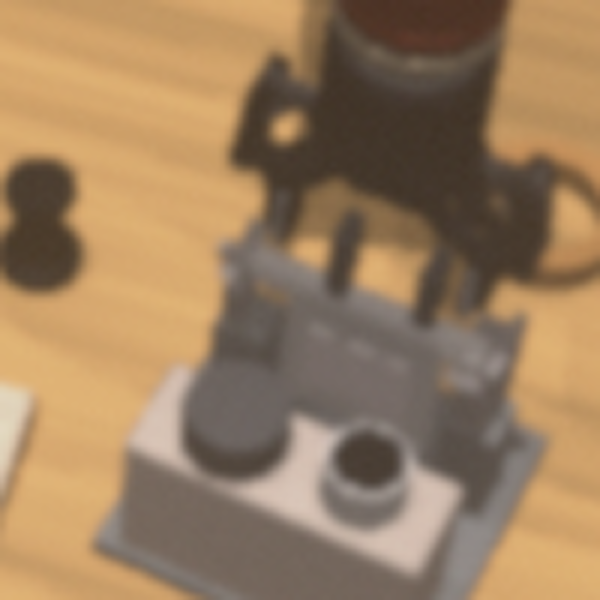

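The post (px ~ 307,192) and knob (~321,197) stand between the open fingers (297,185 and 330,197). Closing now.

```bash
python3 -m handwheel '[[[0,0,0,0,-0.6],[0,0,0,0,-0.3],[0,0,0,0,0],[0,0,0,0,0.2],[0,0,0,0,0.5],[0,0,0,0,1],[0,0,0,0,1],[0,0,0,0,1]]]' 40
python3 - <<'E'
from h import *
a=snap('scene','scene3')['frame'];o=env.get_obs();print(o['position'],o['wrist_force'],o['moment'],o['gripper_width'])
cv2.imwrite('pics/c3.png',cv2.resize(a[150:250,250:350,::-1],(600,600),interpolation=cv2.INTER_CUBIC))
E
```

```text
clock: 4.97
position: [0.5078, 0.1837, 0.3154]
tool_rot: [0.0, 0.998, -0.07, 0.001]
wrist_force: [-3.0, -3.9, 9.8]
gripper_width: 0.0411
[0.50783101 0.18367345 0.31542635] [-3.33489047 -4.25409421 10.83066142] [-0.29869062  0.5492209  -0.05195319] 0.04132210397525726
```

View pics/c3.png

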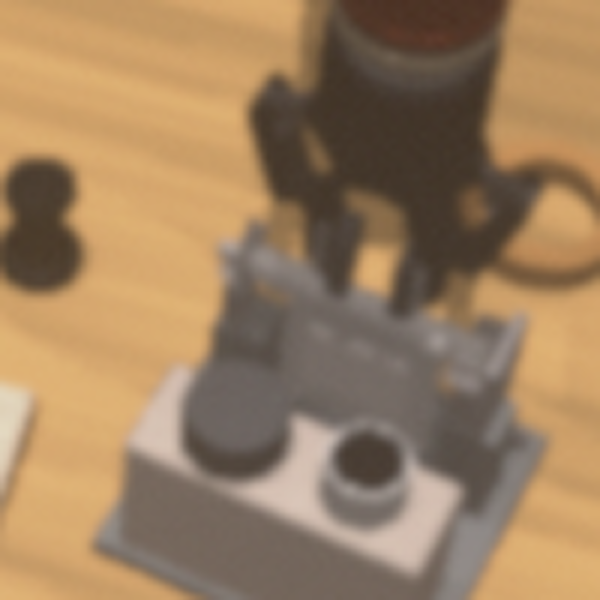

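```bash
python3 -m handwheel '[[[0,0,5,0,1],[0,0,10,0,1],[0,0,20,0,1],[0,0,30,0,1],[0,0,45,0,1],[0,0,60,0,1],[0,0,80,0,1],[0,0,100,0,1],[0,0,120,0,1],[0,0,140,0,1],[0,0,155,0,1],[0,0,162,0,1],[0,0,162,0,1],[0,0,162,0,1]]]'
python3 - <<'E'
from h import *
a=snap('scene','scene4')['frame'];o=env.get_obs();print(o['position'],o['wrist_force'],o['moment'],o['gripper_width'])
cv2.imwrite('pics/c4.png',cv2.resize(a[100:250,250:400,::-1],(600,600),interpolation=cv2.INTER_CUBIC))
E
```

```text
clock: 6.78
position: [0.5071, 0.184, 0.4736]
tool_rot: [0.0, 0.998, -0.07, -0.001]
wrist_force: [-0.0, 0.5, -3.0]
gripper_width: 0.041
[0.5070644  0.18400934 0.4734744 ] [-0.16812329  0.02636841 -2.42377627] [-0.00262705  0.00346068  0.06787549] 0.04053932436924831
```

View pics/c4.png

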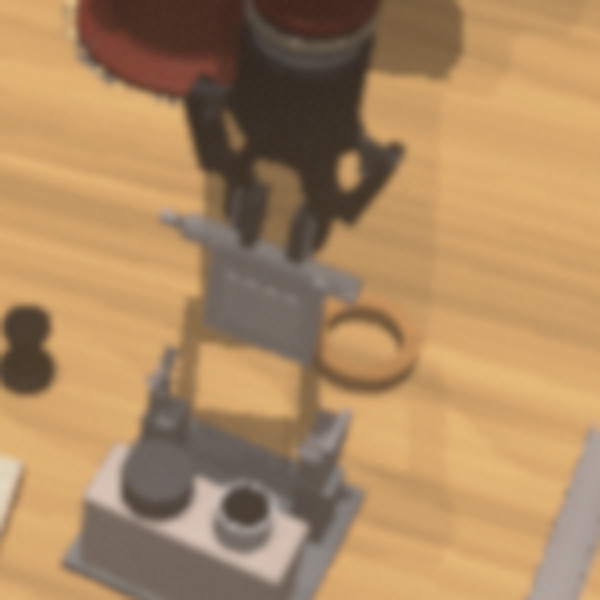

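```bash
python3 -m handwheel '[[[2,-20,0,0,1],[6,-55,0,0.2,1],[10,-95,0,0.4,1],[14,-135,0,0.5,1],[18,-175,0,0.6,1],[22,-215,0,0.8,1],[27,-255,0,1,1],[31,-295,0,1.2,1],[36,-335,0,1.4,1],[40,-375,0,1.5,1],[42,-395,0,1.5,1],[43,-402,0,1.5,1],[43,-402,0,1.5,1],[43,-402,0,1.5,1],[43,-402,0,1.5,1]]]'
python3 - <<'E'
from h import *
a=snap('scene','scene5')['frame'];b=snap('top','top5')['frame'];o=env.get_obs();print(o['position'],o['tool_rot'],o['wrist_force'],o['moment'],o['gripper_width'])
cv2.imwrite('pics/c5.png',cv2.resize(a[100:250,100:250,::-1],(600,600),interpolation=cv2.INTER_CUBIC))
cv2.imwrite('pics/c5t.png',cv2.resize(b[120:240,260:380,::-1],(600,600),interpolation=cv2.INTER_CUBIC))
E
```

```text
clock: 8.7
position: [0.5502, -0.2171, 0.4749]
tool_rot: [-0.0, 0.998, -0.056, 0.0]
wrist_force: [-1.1, -0.3, -3.5]
gripper_width: 0.041
[ 0.55019636 -0.21730372  0.47487703] [-1.03378863e-05  9.98415644e-01 -5.62688768e-02  1.20837427e-04] [-0.23763283 -0.24452433 -2.72792119] [ 0.02420364 -0.02733651  0.00308228] 0.040544928806616774
```

View pics/c5.png

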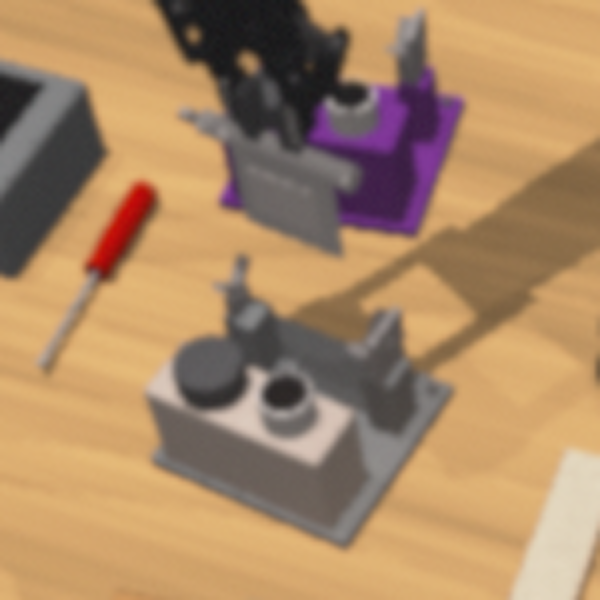

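View pics/c5t.png

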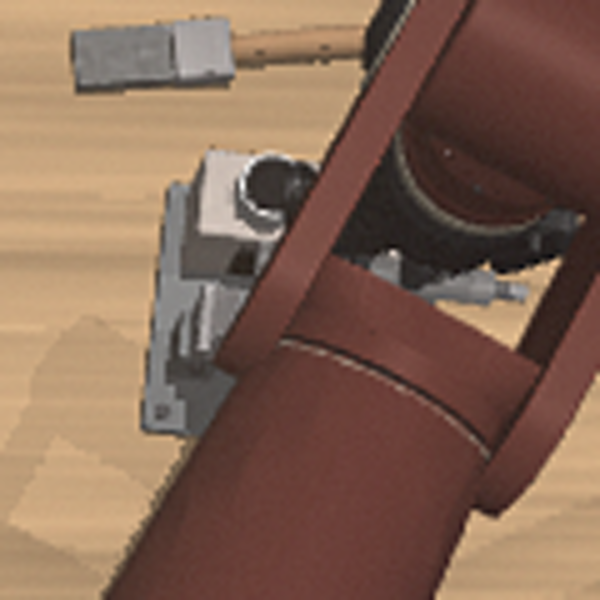

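```bash
python3 - <<'E'
import cv2,numpy as np
t=cv2.imread('pics/top0.png');s=cv2.imread('pics/scene0.png')
o=[]
for im,x,y in((t,286,165),(t,325,175),(s,182,170),(s,146,152)):
    c=cv2.resize(im[y:y+30,x:x+40],(400,300),interpolation=cv2.INTER_LINEAR)
    for k in range(0,40,5): cv2.putText(c,str(x+k),(k*10,8),0,.3,(0,0,255)); cv2.line(c,(k*10+5,8),(k*10+5,12),(0,0,255))
    for k in range(0,30,5): cv2.putText(c,str(y+k),(0,k*10+8),0,.3,(0,0,255))
    o.append(c)
cv2.imwrite('pics/ears.png',np.vstack([np.hstack(o[:2]),np.hstack(o[2:])]))
E
```

```text
(no output)
```

View pics/ears.png

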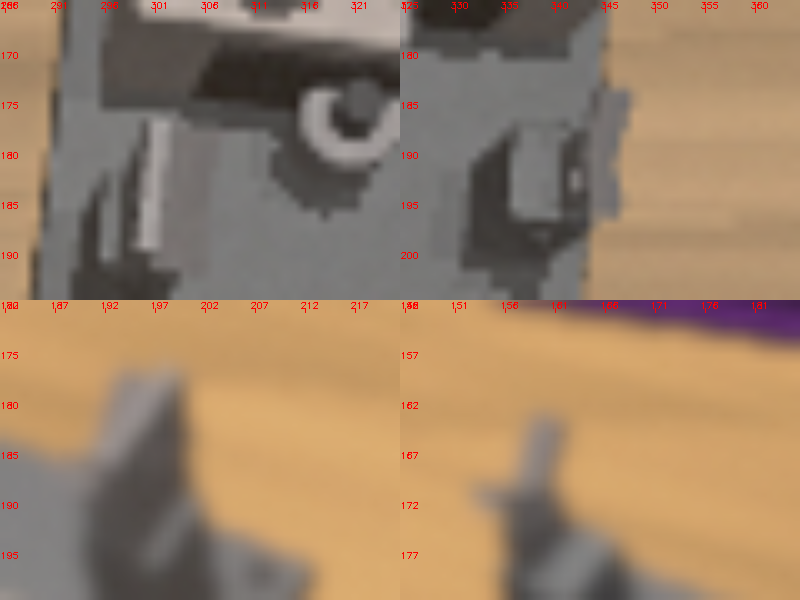

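```bash
python3 - <<'E'
from h import *
np.set_printoptions(precision=4,suppress=True)
T=lambda a,b:tri('top0',a,'scene0',b)
print('bolt ear',T((300.85,183.05),(195.5,181.05)))
print('pin c',T((345.75,189.55),(156.8,166.7)))
print('pin f',T((345.35,196.05),(160.55,163.05)),'pin r',T((347.35,183.55),(153.05,170.35)))
o=np.array([.5496,-.2178]);a=np.radians(-6.5);x=np.array([np.cos(a),np.sin(a)]);y=np.array([-x[1],x[0]])
for z in(.123,.137,.151):
  for uv in((300.85,183.05),(345.75,189.55)):
    for f in ['top0']:
      p=onz(f,uv,z)[:2]-o;print(z,p@x,p@y)
for z in(.123,.137,.151):
  for uv in((195.5,181.05),(156.8,166.7)):
      p=onz('scene0',uv,z)[:2]-o;print('s',z,p@x,p@y)
E
```

```text
bolt ear (array([ 0.5588, -0.1509,  0.1291]), np.float64(0.001929750319945419))
pin c (array([ 0.543 , -0.2845,  0.1226]), np.float64(0.003574421436238385))
pin f (array([ 0.5239, -0.2829,  0.1195]), np.float64(0.0023239988858336593)) pin r (array([ 0.5606, -0.2887,  0.1238]), np.float64(0.0019096698546477305))
0.123 0.002516901092374839 0.0677092407764361
0.123 0.00011330357990139185 -0.06525136093494067
0.137 -0.0007571131251929154 0.06917773200274915
0.137 -0.003131264005371169 -0.062153960572217316
0.151 -0.004031127342760558 0.07064622322906218
0.151 -0.006375831590643828 -0.059056560209494076
s 0.123 -0.002177748830059149 0.0634686063282567
s 0.123 0.0016537251310463363 -0.06864761790538118
s 0.137 0.006997567540863543 0.07047968149773774
s 0.137 0.010778761460375924 -0.0599027950145185
s 0.151 0.01617288391178635 0.07749075666721873
s 0.151 0.0199037977897055 -0.05115797212365571
```

```bash
python3 -m handwheel '[[[0,0,-15,0,1],[0,0,-40,0,1],[0,0,-65,0,1],[0,0,-85,0,1],[0,0,-100,0,1],[0,0,-110,0,1],[0,0,-115,0,1],[0,0,-115,0,1],[0,0,-115,0,1]]]'
python3 - <<'E'
from h import *
a=snap('scene','scene6')['frame'];o=env.get_obs();print(o['position'],o['wrist_force'],o['moment'],o['gripper_width'])
c=cv2.resize(a[140:220,125:232,::-1],(800,598),interpolation=cv2.INTER_CUBIC)
cv2.imwrite('pics/c6.png',c)
E
```

```text
clock: 9.93
position: [0.5504, -0.2181, 0.3607]
tool_rot: [0.0, 0.998, -0.057, 0.001]
wrist_force: [-0.1, -0.5, -3.6]
gripper_width: 0.0407
[ 0.5503706  -0.218096    0.36067641] [ 0.60558561  0.2659547  -2.82462145] [-0.04217203 -0.01592647  0.02132779] 0.04094045401285862
```

View pics/c6.png

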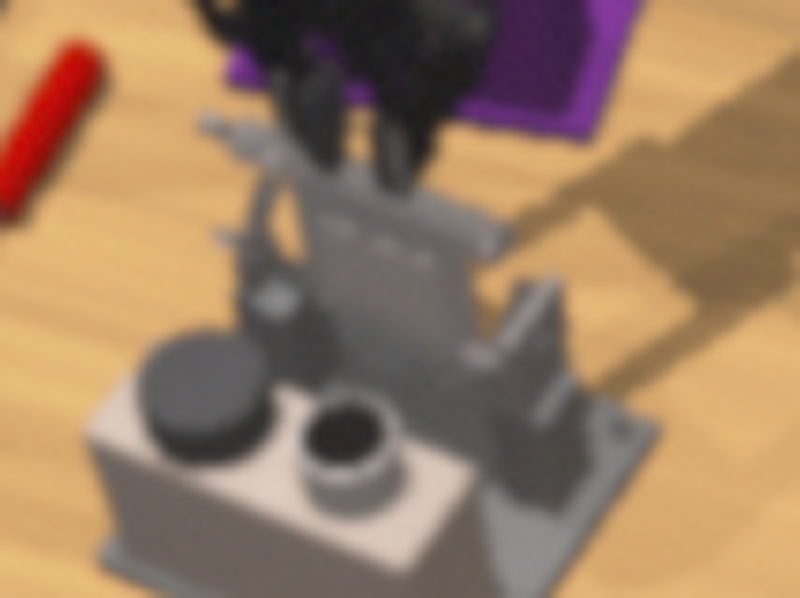

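```bash
python3 - <<'E'
from h import *
np.set_printoptions(precision=1,suppress=True)
a=np.radians(-6.5);x=np.array([np.cos(a),np.sin(a),0]);y=np.array([-x[1],x[0],0])
o=np.array([.5504,-.2181,.167])
g=lambda P:(proj('scene6',P)-[125,140]+.5)*7.477
print('tube +end at .167',g(o+.06*y),'pin tip',g(o-.078*y))
for z in(.112,.117):
  c=np.array([.5504,-.2181,z]);print(z,'bolt end',g(c+.06*y),'ear inner top f/r',g(c+.063*y+[0,0,.017]-.019*x),g(c+.063*y+[0,0,.017]+.019*x),'outer',g(c+.073*y+[0,0,.017]-.019*x),g(c+.073*y+[0,0,.017]+.019*x),'pinV',g(c-.063*y+[0,0,.013]-.015*x),g(c-.063*y+[0,0,.013]+.015*x))
E
```

```text
tube +end at .167 [507.3 240.1] pin tip [204.  120.3]
0.112 bolt end [521.6 330.4] ear inner top f/r [548.8 272. ] [498.7 340. ] outer [570.8 280.8] [521. 349.] pinV [274. 178.] [232.3 228.9]
0.117 bolt end [520.3 322.4] ear inner top f/r [547.6 263.9] [497.4 331.9] outer [569.7 272.7] [519.7 340.9] pinV [272.1 169.7] [230.3 220.8]
```

```bash
python3 -m handwheel '[[[0,0,-8,0,1],[0,0,-16,0,1],[0,0,-22,0,1],[0,0,-26,0,1],[0,0,-29,0,1],[0,0,-32,0,1],[0,0,-34,0,1],[0,0,-36,0,1],[0,0,-36,0,1]]]'; python3 -m handwheel '[[[0,0,-1,0,1],[0,0,-2,0,1],[0,0,-3,0,1],[0,0,-4,0,1],[0,0,-4,0,1]]]'
```

```text
clock: 11.1
position: [0.5501, -0.218, 0.3236]
tool_rot: [-0.0, 0.998, -0.057, -0.0]
wrist_force: [-0.3, -0.9, -1.7]
gripper_width: 0.0406
clock: 11.72
position: [0.5501, -0.2179, 0.3196]
tool_rot: [-0.0, 0.998, -0.057, -0.0]
wrist_force: [-0.3, -0.0, -3.7]
gripper_width: 0.0408
```

```bash
python3 -m handwheel '[[[0,0,-1,0,1],[0,0,-2,0,1],[0,0,-3,0,1],[0,0,-4,0,1],[0,0,-4,0,1]]]';python3 -m handwheel '[[[0,0,-0.7,0,1],[0,0,-1.5,0,1],[0,0,-2,0,1],[0,0,-2,0,1]]]'
```

```text
clock: 12.35
position: [0.5501, -0.2179, 0.3155]
tool_rot: [-0.0, 0.998, -0.057, -0.0]
wrist_force: [0.4, -0.6, -2.9]
gripper_width: 0.0409
clock: 12.85
position: [0.5501, -0.218, 0.3136]
tool_rot: [-0.0, 0.998, -0.057, -0.0]
wrist_force: [-0.1, -0.5, -3.3]
gripper_width: 0.0409
```

```bash
python3 -m handwheel '[[[0,0,-0.7,0,1],[0,0,-1.5,0,1],[0,0,-2,0,1],[0,0,-2,0,1]]]'; python3 - <<'E'
from h import *
a=snap('scene','scene7')['frame'];o=env.get_obs();print(o['position'],o['wrist_force'],o['moment'],o['gripper_width'])
c=cv2.resize(a[140:220,125:232,::-1],(800,598),interpolation=cv2.INTER_CUBIC)
cv2.imwrite('pics/c7.png',c)
E
```

```text
clock: 13.35
position: [0.5501, -0.2179, 0.3116]
tool_rot: [-0.0, 0.998, -0.057, -0.0]
wrist_force: [-1.1, -0.1, -3.1]
gripper_width: 0.0408
[ 0.55016291 -0.21798419  0.31169121] [-0.28858736 -0.18035191 -2.83436581] [-0.03649402  0.04722955  0.03268311] 0.04098994238279854
```

View pics/c7.png

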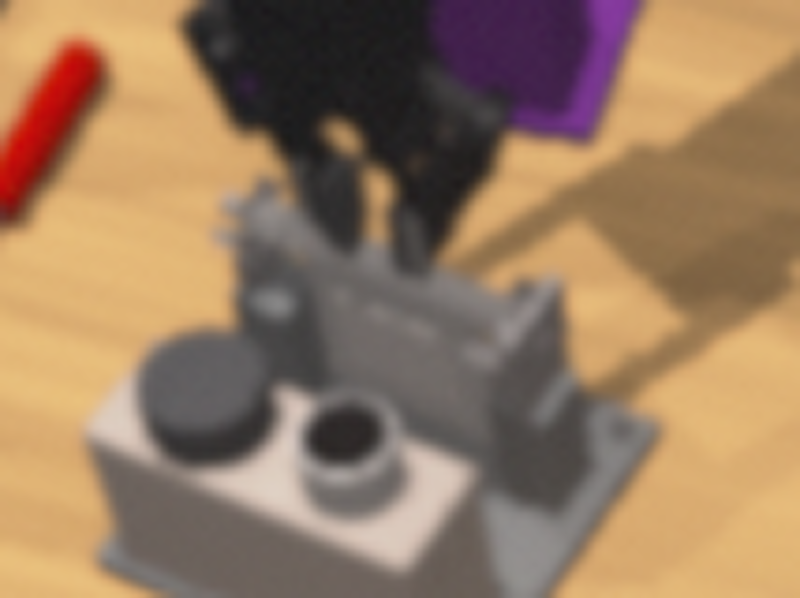

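The flap is between B's ears: tube end at crop (500,320) inside the ear (545,290), pin at the V (245,205). I'm continuing by feel.

```bash
python3 -m handwheel '[[[0,0,-0.5,0,1],[0,0,-1,0,1],[0,0,-1.5,0,1],[0,0,-1.5,0,1]]]'
```

```text
clock: 13.9
position: [0.5501, -0.2179, 0.3101]
tool_rot: [-0.0, 0.998, -0.057, -0.0]
wrist_force: [0.2, -0.5, -3.7]
gripper_width: 0.0409
```

```bash
python3 -m handwheel '[[[0,0,-0.5,0,1],[0,0,-1,0,1],[0,0,-1,0,1]]]'
```

```text
clock: 14.28
position: [0.5501, -0.218, 0.3091]
tool_rot: [-0.0, 0.998, -0.057, -0.0]
wrist_force: [-0.5, 0.5, -2.7]
gripper_width: 0.041
```

```bash
python3 -m handwheel '[[[0,0,-0.5,0,1],[0,0,-1,0,1],[0,0,-1,0,1]]]'
```

```text
clock: 14.65
position: [0.5503, -0.218, 0.3086]
tool_rot: [0.0, 0.998, -0.057, 0.0]
wrist_force: [0.1, -0.2, -1.1]
gripper_width: 0.0407
```

```bash
python3 -m handwheel '[[[0,0,-0.3,0,1],[0,0,-0.3,0,1]]]'; python3 - <<'E'
from h import *
for i in range(2):
  snap('scene','s8');o=env.get_obs();print(o['position'],o['wrist_force'],o['moment'])
E
```

```text
clock: 14.9
position: [0.5504, -0.218, 0.3084]
tool_rot: [0.0, 0.998, -0.057, 0.0]
wrist_force: [-0.6, -0.1, 0.8]
gripper_width: 0.0408
[ 0.55036417 -0.21804265  0.30841868] [ 1.17822004 -0.47186717  0.25375653] [ 0.24724994 -0.13863346 -0.07197835]
[ 0.55035632 -0.21803663  0.30839819] [-0.22010925 -0.65528962  0.34625246] [ 0.24721381 -0.14293536 -0.09197481]
```

```bash
python3 -m handwheel '[[[0,0,-0.3,0,1],[0,0,-0.5,0,1],[0,0,-0.5,0,1],[0,0,-0.5,0,1]]]'; python3 - <<'E'
from h import *
a=snap('scene','scene9')['frame'];b=snap('top','top9')['frame'];o=env.get_obs();print(o['position'],o['wrist_force'],o['moment'])
c=cv2.resize(a[140:220,125:232,::-1],(800,598),interpolation=cv2.INTER_CUBIC)
cv2.imwrite('pics/c9.png',c)
E
```

```text
clock: 15.5
position: [0.5504, -0.2181, 0.3081]
tool_rot: [0.0, 0.998, -0.057, 0.001]
wrist_force: [2.0, 0.4, 4.7]
gripper_width: 0.0409
[ 0.5504578  -0.21807554  0.30814853] [0.67679116 0.0291734  4.84994823] [ 0.35154167 -0.34033678 -0.01217119]
```

View pics/c9.png

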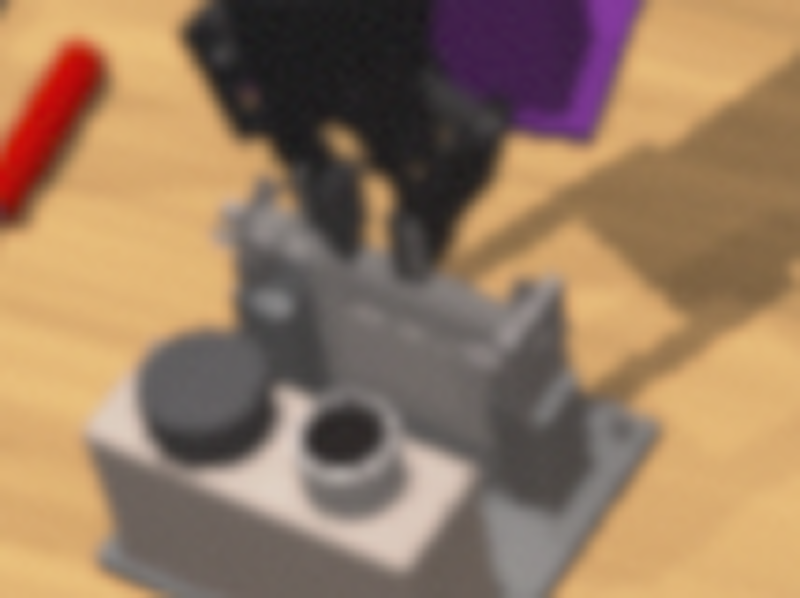

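```bash
python3 -m handwheel '[[[0.5,0,0,0,1],[1,0,0,0,1],[1,0,0,0,1],[1,0,0,0,1]]]'; python3 - <<'E'
from h import *
for i in range(3):
  snap('scene','s8');o=env.get_obs();print(o['position'],o['wrist_force'],o['moment'])
E
```

```text
clock: 16.1
position: [0.5511, -0.2181, 0.3079]
tool_rot: [0.0, 0.998, -0.057, -0.0]
wrist_force: [-0.5, -0.5, 6.3]
gripper_width: 0.0407
[ 0.5510932  -0.21815922  0.30789395] [-0.32552525 -0.9198307   6.2298378 ] [0.34836752 0.05557699 0.01205249]
[ 0.5511035  -0.21814744  0.30790298] [ 0.12029647 -0.42980219  6.35267658] [0.40749658 0.06881781 0.0740406 ]
[ 0.55108963 -0.21816728  0.30788748] [-0.57244919  0.17824748  6.3321117 ] [0.3970424  0.07825094 0.01256563]
```

```bash
python3 -m handwheel '[[[0,0,0.6,0,1],[0,0,0.6,0,1],[0,0,0.6,0,0],[0,0,0.6,0,-0.1],[0,0,0.6,0,-0.2],[0,0,0.6,0,-0.3],[0,0,0.6,0,-0.5],[0,0,0.6,0,-0.7],[0,0,0.6,0,-1],[0,0,0.6,0,-1],[0,0,0.6,0,-1],[0,0,0.6,0,-1]]]'; python3 - <<'E'
from h import *
a=snap('scene','scene10')['frame'];o=env.get_obs();print(o['position'],o['wrist_force'],o['moment'],o['gripper_width'])
c=cv2.resize(a[140:220,125:232,::-1],(800,598),interpolation=cv2.INTER_CUBIC)
cv2.imwrite('pics/c10.png',c)
E
```

```text
clock: 17.75
position: [0.5512, -0.218, 0.3081]
tool_rot: [0.0, 0.998, -0.057, 0.0]
wrist_force: [0.2, 0.5, -0.7]
gripper_width: 0.0857
[ 0.55115392 -0.2180134   0.30805503] [-0.62539973  0.25770952 -1.0847434 ] [-0.01426435 -0.01704817  0.02624657] 0.08551404518936583
```

View pics/c10.png

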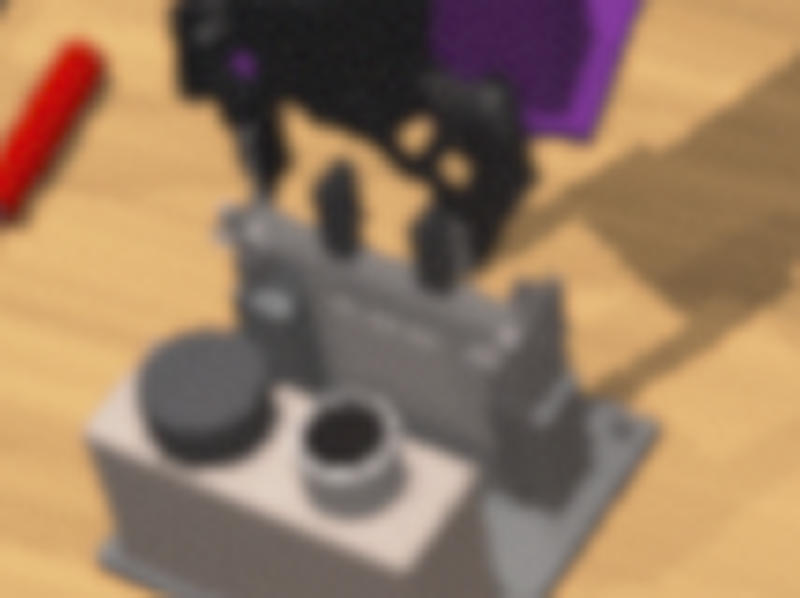

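The fingers are free and the knob has sprung out: the blocks are now at crop (340,210) and (440,250), about 100 px apart against 70 squeezed. Retreating straight up.

```bash
python3 -m handwheel '[[[0,0,4,0,-1],[0,0,10,0,-1],[0,0,20,0,-1],[0,0,40,0,-1],[0,0,70,0,-1],[0,0,100,0,-1],[0,0,130,0,-1],[0,-30,150,0,-1],[0,-70,150,0,-1],[-20,-110,150,0,-1],[-40,-150,150,0,-1],[-60,-190,150,0,-1],[-80,-230,150,0,-1],[-100,-260,150,0,-1],[-120,-280,150,0,-1],[-140,-300,150,0,-1],[-140,-300,150,0,-1],[-140,-300,150,0,-1]]]'; python3 - <<'E'
from h import *
a=snap('scene','scene11')['frame'];b=snap('top','top11')['frame'];o=env.get_obs();print(o['position'],o['wrist_force'],o['clock'])
R=lambda f,y,x:cv2.resize(f[y:y+72,x:x+48,::-1],(400,600),interpolation=cv2.INTER_CUBIC)
cv2.imwrite('pics/c11.png',np.hstack([cv2.resize(a[160:215,145:218,::-1],(400,300),interpolation=cv2.INTER_CUBIC),cv2.resize(b[160:215,280:353,::-1],(400,300),interpolation=cv2.INTER_CUBIC)]))
E
```

```text
clock: 20.05
position: [0.4114, -0.5176, 0.4591]
tool_rot: [0.0, 0.998, -0.057, 0.001]
wrist_force: [-0.8, 0.4, -0.0]
gripper_width: 0.0852
[ 0.41183091 -0.51728925  0.45860987] [-0.63734621  0.55304412  0.18281052] 20.15
```

View pics/c11.png

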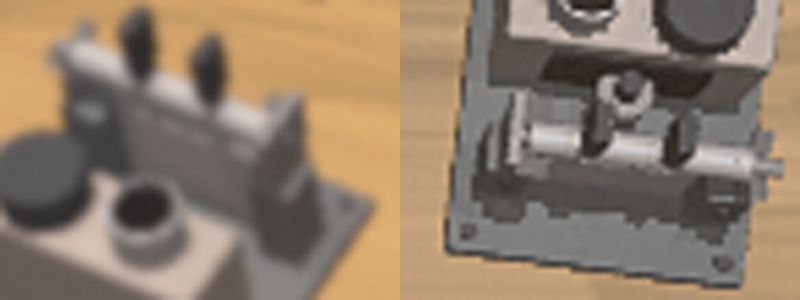

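View pics/top11.png

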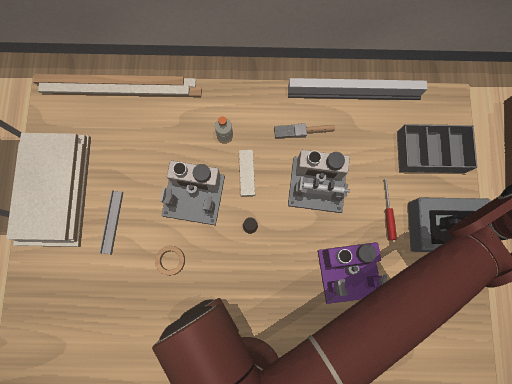

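```bash
python3 - <<'E'
from h import *
o=np.array([.5508,-.2177]);a=np.radians(-6.6);x=np.array([np.cos(a),np.sin(a)]);y=np.array([-x[1],x[0]])
for n,u,v,z in(('tube -end',752,160,.12),('pin tip',781,167,.12),('knob top',603,105,.168),('post top',690,118,.168)):
  p=onz('top11',(280+(u-400)/5.48-.45,160+v/5.48-.45),z)[:2]-o;print(n,np.round([p@x*1e3,p@y*1e3],1))
print(env.get_obs()['wrist_force']); env.close_job()
E
```

```text
tube -end [  1.4 -60.2]
pin tip [ -0.4 -76. ]
knob top [ 9.  29.2]
post top [  8.1 -16.1]
[-0.63734621  0.55304412  0.18281052]
the job is handed in; nothing more can be done
```

The guard flap now hangs in station B with its bolt sprung out, and I handed the job in at about 20 s of the 51 s allowed. The hand-in reports no verdict, so the checks below are my own measurements.

**What I did:**
- I squeezed the bolt back on station A (jaws at 41 mm, the fully squeezed width) and lifted the flap clear.
- I lowered it between B's ears and felt first contact with the hinge axis at about 115 mm.
- I nudged it 1 mm in x to centre it in the V seats, then opened the gripper and backed away.

**What the last checks showed:**
- **Bolt:** the knob and post are about 45 mm apart, against 44 mm for a bolt fully out.
- **Position:** the tube's pin-end face is at y = -60.2 mm and x = +1.4 mm in B's frame, so the flap is centred to within about 2 mm.
- **Robot and surroundings:** the arm is clear of everything, and the bystanders look unmoved in the top view.

**What did not fully agree:**
- **Contact force:** I pressed to about 9 N before letting go, above the advised 3 N but well under the 25 N limit.
- **Seating:** the moment reading put most of that load on the bolt-side seat, so contact in the pin notch while squeezed is inferred, not felt clearly.
- **Tilt:** the post and knob tops measured 8 to 9 mm towards the housing. That suggests a small tilt (roughly 0.15 rad, limit 0.35) or an error from the assumed height.

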